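# Re-sort specimen containers so that each tray holds one kind

### The job

The specimen containers have been mixed up: each of the three grey divided trays goes to a different laboratory and should hold two containers of the same kind (two jars, two round bottles, two square bottles), one standing upright in each cell; it does not matter which tray gets which kind. Swap the wrong ones round from tray to tray, standing one aside in the empty white enamel tray on the way to make room, and leave the enamel tray empty again at the end.

Things in the scene. Friction and masses are not known exactly. Their poses are not given: they have to be found in the camera images.
- jar_a_c (a point): a closed wide-mouth specimen jar, squat: off-white plastic body 56 mm across, white ribbed screw lid as wide as the jar (60 mm across, the top 16 mm); 72 mm high in all, about 130 g. Loose, upright in a tray cell; jar_b_c is its like. The point lies on its axis half-way up, 36 mm above its base; z points up
- jar_b_c (a point): a closed wide-mouth specimen jar, squat: off-white plastic body 56 mm across, white ribbed screw lid as wide as the jar (60 mm across, the top 16 mm); 72 mm high in all, about 130 g. Loose, upright in a tray cell; jar_a_c is its like. The point lies on its axis half-way up, 36 mm above its base; z points up
- round_a_c (a point): a closed round bottle, the tallest and slimmest kind: off-white plastic body 46 mm across and straight up to 56 mm, then a short shoulder and a white ribbed cap 30 mm across (the top 16 mm); 80 mm high in all, about 120 g. Loose, upright in a tray cell; round_b_c is its like. The point lies on its axis half-way up, 40 mm above its base; z points up
- round_b_c (a point): a closed round bottle, the tallest and slimmest kind: off-white plastic body 46 mm across and straight up to 56 mm, then a short shoulder and a white ribbed cap 30 mm across (the top 16 mm); 80 mm high in all, about 120 g. Loose, upright in a tray cell; round_a_c is its like. The point lies on its axis half-way up, 40 mm above its base; z points up
- square_a_c (a point): a closed square bottle: off-white plastic body 52 x 52 mm and 50 mm high, then a neck and a white screw cap 28 mm across; 76 mm high in all, about 120 g; its x and y axes are square to its faces. Loose, upright in a tray cell; square_b_c is its like. The point lies on its axis half-way up, 38 mm above its base; z points up
- square_b_c (a point): a closed square bottle: off-white plastic body 52 x 52 mm and 50 mm high, then a neck and a white screw cap 28 mm across; 76 mm high in all, about 120 g; its x and y axes are square to its faces. Loose, upright in a tray cell; square_a_c is its like. The point lies on its axis half-way up, 38 mm above its base; z points up
- tray_1: grey plastic tray, one of three alike, fixed: 169 x 86 mm, walls 12 mm high and 3 mm thick, floor 3 mm. Origin: centre of its underside; x along its length, z up. A divider as low as the walls makes two cells 80 mm square inside, centred at x = -41.5 and +41.5 mm, y = 0. At the start each cell holds one container, of two different kinds, within 8 mm of its centre
- tray_2: grey plastic tray, one of three alike, fixed: 169 x 86 mm, walls 12 mm high and 3 mm thick, floor 3 mm. Origin: centre of its underside; x along its length, z up. A divider as low as the walls makes two cells 80 mm square inside, centred at x = -41.5 and +41.5 mm, y = 0. At the start each cell holds one container, of two different kinds, within 8 mm of its centre
- tray_3: grey plastic tray, one of three alike, fixed: 169 x 86 mm, walls 12 mm high and 3 mm thick, floor 3 mm. Origin: centre of its underside; x along its length, z up. A divider as low as the walls makes two cells 80 mm square inside, centred at x = -41.5 and +41.5 mm, y = 0. At the start each cell holds one container, of two different kinds, within 8 mm of its centre
- enamel_tray: a white enamelled tray with a dark rim, empty at the start, fixed on the bench: 180 x 120 mm, rim 16 mm high, 3 mm floor, 174 x 114 mm inside, no divider. Origin: centre of its underside, on the bench; x along its length, z up. The spot for putting a container aside
Not all that is in view belongs to the job. What is shaped like the part that bears round_b_c but yellow is not meant. Leave any blue look-alike of the tray_3 alone.

How it is judged:
By the outcome, as a careful person would: the job done as asked, in the order asked, and still so for the second after the job is handed in, with the robot touching nothing.
It also fails if it takes over 118 s, if anything falls off the work surface, if the arm or the gripper's body presses on something with over 40 N, if the wrist force passes 120 N, or if a joint passes its speed limit or range.

### The arm

A 6-joint arm with a two-finger parallel gripper is mounted at the origin on the work surface. World frame = base frame: x ahead of the robot, y to its left, z up, the work surface at z = 0. Lengths are in m, angles in rad, forces in N, time in s.
With the tool pointing down it reaches from about 0.2 to 0.875 m from the base axis. Payload 3.4 kg.
Tool frame: the origin (TCP) lies between the finger pads; the fingertips stand 25 mm ahead of it and the grasp point (between the pads) lies 6 mm ahead of it (r.nose_length is the z of the fingertips in the tool frame, in m); z points along the fingers, x is the direction in which the jaws open and shut, and the axes are right-handed (so a half turn about z gives the same grasp; the last joint's range is limited). The gripper opens to 94 mm and grips with 3 to 60 N. Pads are 16 mm wide; open, the fingers measure 119 mm over their backs; the gripper's body (75 mm by 177 mm) begins 78 mm behind the grasp point.
Start: joints at [-1.318, 0.276, 1.505, -0, 1.361, -0.121], TCP at [0.21, -0.535, 0.23] pointing down, gripper open.
Joint ranges: [-2.89, 2.89], [-0.75, 2.08], [0.22, 2.7], [-1.18, 4.32], [0.11, 2.71], [-2.7, 2.7]. Speed limits (rad/s): [2.57, 2.57, 3.14, 3.14, 3.14, 3.14].

### API

Orientations are given as a unit quaternion [w, x, y, z].
In Python, from plant import r, gripper_to, inverse_kinematics, vision, models, telemetry gives the robot as it stands. Calls block until the motion is done:
- r.move_to(position, orientation): joint-space move of the TCP to a pose.
- r.move_l(position, rot=None, vel=0.15, guard=None): straight line of the TCP; rot=None keeps the orientation; vel is the mean speed in m/s. With guard (N) it stops when the force on the tool has changed by that much, and returns True; else False.
- r.movej(angles): joint-space move.
- gripper_to(opening, f_grip=None): finger opening in m; f_grip is the grip in N (None keeps the last); returns when the fingers have stopped.
- r.hold(seconds).
- inverse_kinematics(position, orientation): joint angles nearest the present ones, or None.
- vision.snapshot(name): name is "scene" or "top" or "wrist"; returns the picture (384x512x3 uint8, red, green, blue); there is no depth.
- vision.get_calibration(name): a dict with "fx", "fy", "cx", "cy" (pixels), "position" and "orientation" of the camera in the world. Camera axes: x right, y down, z forward; pixel columns grow to the right and rows downward; lengths in m; the calibration is good to about 2 mm. The wrist camera is an equidistant fisheye: a pixel r from the principal point sees the ray r / f radians off the axis. A picture is of the moment at which its call begins: read the wrist's pose just before it. get_calibration takes no time and is no camera call; for the wrist camera it gives the pose at the moment of the call.
A pose or a line that the arm cannot do raises r.PlanningError and nothing moves.
- r.sign_off(): hands the job in, once; it reports no verdict.
Trained networks look in the newest picture that a camera, given by its name, has taken for a name from the list of things; names that differ only in an ending like _2 or _b are one class to them, and where a whole thing is asked for, a point or a joint stands for the part that bears it (a point fixed in the world has none). Each returns a list of dicts, best first, with "score" (0 to 1); they miss things now and then, are a little off and sometimes report something else, mostly with a low value. They report only what shows in the picture. A call takes as long as a camera call. They do not tell look-alikes from the thing itself.
- models.boxes_of(thing, camera): "at" ([x, y, z] in m, in world coordinates, good to about 4 mm: the middle of the surface that is visible of it).
- models.regions_of(thing, camera): "pixels" (384x512 bool, what is visible of it).
- models.mark_of(thing, camera): "at" ([x, y, z] in m, in world coordinates, good to about 4 mm: a listed point, or the origin of a listed thing).
Readings, each from a call of its own:
- telemetry.current_t(): time.
- telemetry.current_joints(): joint angles.
- telemetry.current_dq(): joint speeds.
- telemetry.current_joint_efforts(): joint torques, N m.
- telemetry.current_ee_pos(): TCP position.
- telemetry.current_tool_rot(): TCP orientation.
- telemetry.current_wrist_force(): force on the tool from outside, world axes, zero at the start.
- telemetry.current_torque(): the same for the moment, N m.
- telemetry.current_opening(): finger opening in m.
Only numpy, scipy, OpenCV 4.12 (cv2) and the standard library are available. Lean on these libraries where they do the work, as an engineer would, in place of code of your own. Each camera call takes 0.05 s, during which the arm holds its last target.

## Working session

There is one attempt and no reset: what is moved stays moved. The work goes in short steps, each a Python script; the robot and the scene stay as the last script left them, time stands still between calls to the robot, and variables do not carry over. Pictures are saved under pics/ and viewed, and the job is handed in when it is done.

```bash
mkdir -p pics; ls; python3 - <<'E'
from plant import r, vision, models, telemetry
import cv2, numpy as np
print(telemetry.current_t())
for c in ["scene","top"]:
    im=vision.snapshot(c); cv2.imwrite(f"pics/{c}0.png",im[:,:,::-1])
    k=vision.get_calibration(c); print(c,k)
    for n in ["jar_a_c","round_a_c","square_a_c","tray_1","enamel_tray"]:
        for d in models.mark_of(n,c): print(c,n,np.round(d["at"],3),round(d["score"],2))
print(telemetry.current_t())
E
```

```text
pics
0.0
scene {'fx': 390.2717264243302, 'fy': 390.2717264243302, 'cx': 251.56740174442538, 'cy': 188.47947465363512, 'position': array([ 1.2983042 , -0.00257182,  1.09815228]), 'orientation': array([-0.23862683,  0.71463765,  0.62604556, -0.20104036])}
scene jar_a_c [ 0.475 -0.108  0.039] 0.65
scene round_a_c [ 0.572 -0.321  0.04 ] 0.78
scene square_a_c [0.419 0.346 0.038] 0.75
scene tray_1 [0.495 0.552 0.001] 0.82
scene tray_1 [ 0.521 -0.12   0.002] 0.8
scene tray_1 [ 0.533 -0.336 -0.003] 0.6
scene tray_1 [ 0.46   0.343 -0.002] 0.56
scene enamel_tray [0.563 0.105 0.004] 0.64
top {'fx': 354.9570661657977, 'fy': 354.9570661657977, 'cx': 256.3965987668114, 'cy': 197.7085483309101, 'position': array([0.40675113, 0.11342902, 1.03566027]), 'orientation': array([ 0.03873621, -0.6966617 ,  0.71430974, -0.05407012])}
top jar_a_c [ 0.475 -0.106  0.036] 0.61
top round_a_c [ 0.577 -0.315  0.04 ] 0.51
top square_a_c [0.416 0.35  0.036] 0.58
top tray_1 [ 0.47   0.335 -0.002] 0.94
top tray_1 [ 0.536 -0.33  -0.004] 0.82
top tray_1 [ 0.517 -0.121  0.001] 0.62
top tray_1 [ 0.566  0.11  -0.003] 0.2
top enamel_tray [ 0.569  0.108 -0.005] 0.74
0.6
```

View pics/scene0.png

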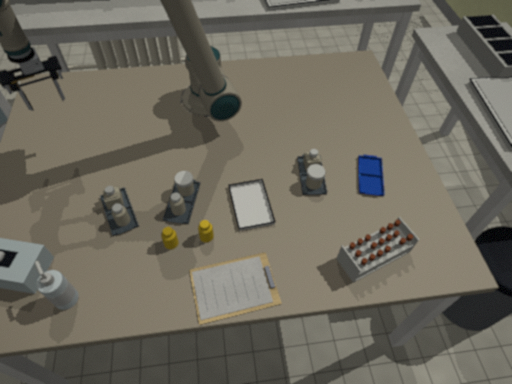

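View pics/top0.png

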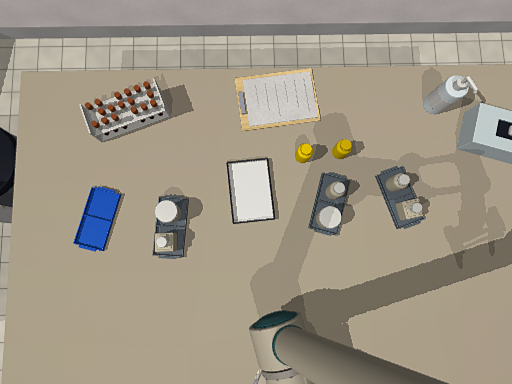

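```bash
python3 - <<'E'
import cv2, numpy as np
a=cv2.imread("pics/top0.png"); b=cv2.imread("pics/scene0.png")
f=lambda im,x,y,w,h:cv2.resize(im[y:y+h,x:x+w],(390,290),interpolation=cv2.INTER_CUBIC)
cv2.imwrite("pics/crop0.png",np.vstack([np.hstack([f(a,300,150,134,100),f(a,120,180,134,100)]),np.hstack([f(b,90,150,134,100),f(b,260,130,134,100)])]))
E
```

```text
(no output)
```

View pics/crop0.png

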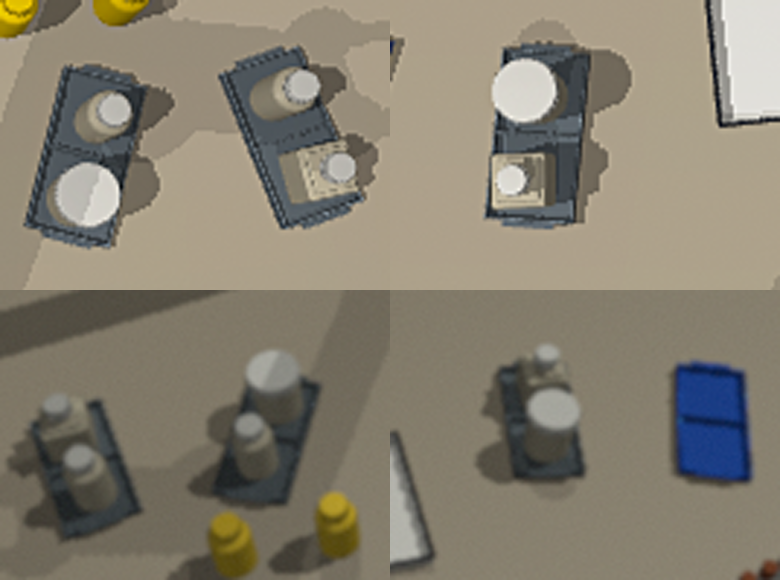

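```bash
cat > h.py <<'E'
from plant import r, gripper_to, inverse_kinematics, vision, models, telemetry
import cv2, numpy as np
from scipy.spatial.transform import Rotation as R
def w2(q): return R.from_quat(np.r_[q[1:],q[0]])
def proj_plane(cam,uv,z,k=None):
    k=k or vision.get_calibration(cam); uv=np.atleast_2d(uv).astype(float)
    x=(uv[:,0]-k["cx"])/k["fx"]; y=(uv[:,1]-k["cy"])/k["fy"]
    if cam=="wrist":
        th=np.hypot(x,y); s=np.where(th>1e-9,np.sin(th)/np.maximum(th,1e-9),1)
        d=np.c_[x*s,y*s,np.cos(th)]
    else: d=np.c_[x,y,np.ones(len(x))]
    d=w2(k["orientation"]).apply(d); p=k["position"]
    return (p+d*((z-p[2])/d[:,2])[:,None])[:,:2]
def quat_down(yaw):  # tool x at angle yaw in world, z down
    c,s=np.cos(yaw),np.sin(yaw)
    q=R.from_matrix(np.array([[c,s,0],[s,-c,0],[0,0,-1]])).as_quat(); return np.r_[q[3],q[:3]]
def best_yaw(p,yaw):
    """choose yaw or yaw+pi with last joint nearest 0"""
    b=None
    for y in (yaw,yaw+np.pi):
        q=inverse_kinematics(np.array(p),quat_down(y))
        if q is not None and (b is None or abs(q[5])<abs(b[1][5])): b=(y,q)
    return b
E
python3 - <<'E'
from h import *
im=vision.snapshot("top")
for n,z in [("tray_1",.012),("enamel_tray",.016)]:
    for d in models.regions_of(n,"top"):
        m=d["pixels"].astype(np.uint8)
        c=max(cv2.findContours(m,0,2)[0],key=cv2.contourArea)[:,0]
        w=proj_plane("top",c,z).astype(np.float32)
        (cx,cy),(a,b),ang=cv2.minAreaRect(w*1000)
        if a<b: a,b=b,a; ang+=90
        print(n,round(d["score"],2),c.mean(0).round(),"ctr",round(cx),round(cy),"size",round(a),round(b),"yaw",round(ang%180,1))
for n,zz in [("jar_a_c",0),("round_a_c",0),("square_a_c",0)]:
  for cam in ["top"]:
    for d in models.regions_of(n,cam):
        v,u=np.nonzero(d["pixels"]); print(n,round(d["score"],2),u.mean().round(),v.mean().round(),len(u))
    for d in models.boxes_of(n,cam): print(" box",np.round(d["at"],3),round(d["score"],2))
    for d in models.mark_of(n,cam): print(" mark",np.round(d["at"],3),round(d["score"],2))
E
```

```text
tray_1 0.84 [397. 197.] ctr 534 -329 size 183 92 yaw 17.9
tray_1 0.8 [170. 225.] ctr 466 338 size 181 90 yaw 176.0
tray_1 0.63 [328. 207.] ctr 521 -124 size 182 90 yaw 162.9
tray_1 0.61 [ 97. 218.] ctr 493 546 size 180 90 yaw 163.6
enamel_tray 0.94 [251. 191.] ctr 565 107 size 183 123 yaw 4.9
jar_a_c 0.87 328.0 217.0 420
 box [ 0.475 -0.103  0.073] 0.63
 mark [ 0.479 -0.105  0.04 ] 0.88
round_a_c 0.52 397.0 182.0 285
 box [ 0.57  -0.305  0.059] 0.52
 mark [ 0.577 -0.314  0.04 ] 0.61
square_a_c 0.73 166.0 241.0 433
 box [0.419 0.342 0.051] 0.91
 mark [0.416 0.349 0.037] 0.61
```

```bash
python3 - <<'E'
from h import *
p=[0.478,-0.106,0.20]
y,q=best_yaw(p,np.radians(163+90)); print(np.degrees(y),q)
r.move_to(p,quat_down(y))
im=vision.snapshot("wrist"); cv2.imwrite("pics/w1.png",im[:,:,::-1])
for n in ["jar_a_c","round_a_c","tray_1"]:
    for d in models.mark_of(n,"wrist"): print(n,np.round(d["at"],3),round(d["score"],2))
print(vision.get_calibration("wrist"),telemetry.current_opening(),telemetry.current_t())
E
```

```text
253.0 [-3.60449736e-01  1.67866765e-01  1.72954843e+00 -4.44089210e-16
  1.24417746e+00  1.50705256e+00]
round_a_c [ 0.574 -0.314  0.043] 0.58
round_a_c [ 0.554 -0.137  0.042] 0.23
tray_1 [ 0.537 -0.331  0.002] 0.81
tray_1 [ 0.521 -0.122  0.003] 0.68
{'fx': 297.3186396354542, 'fy': 297.3186396354542, 'cx': 256.7905867715888, 'cy': 195.31579387439783, 'position': array([ 0.54003482, -0.12547136,  0.35376358]), 'orientation': array([-0.06810086, -0.59028958,  0.79907653,  0.0916362 ])} 0.09411027087664334 3.2417
```

View pics/w1.png

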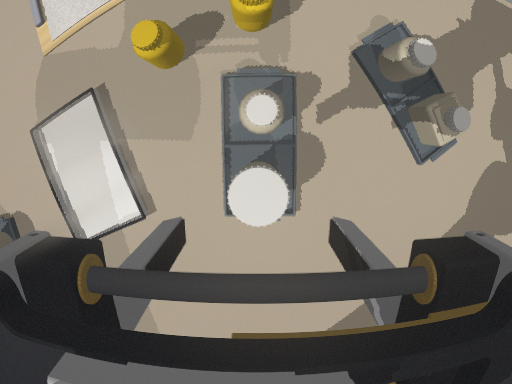

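```bash
python3 - <<'E'
from h import *
print(proj_plane("wrist",[[259,195]],.075), proj_plane("wrist",[[262,110]],.083))
print(proj_plane("wrist",[[222,74],[296,74],[296,215],[225,215]],.012), )
E
```

```text
[[ 0.47759149 -0.10869035]] [[ 0.55367    -0.13475185]]
[[ 0.6114142  -0.10611458]
 [ 0.58675972 -0.1869409 ]
 [ 0.42662557 -0.14038393]
 [ 0.45186173 -0.05851833]]
```

```bash
cat >> h.py <<'E'
ZT=0.185; ZG=0.043
def go(p,yaw,vel=0.3):
    p=np.array(p,float); y,q=best_yaw(p,yaw)
    try: r.move_l(p,quat_down(y),vel)
    except r.PlanningError as e:
        print("move_l failed",e); r.move_to(p,quat_down(y))
    return y
def pick(xy,z=ZG):
    hit=r.move_l(np.r_[xy,z],None,0.12,guard=8)
    if hit: print("GUARD HIT on descent",telemetry.current_ee_pos()); return False
    gripper_to(0.0,20); r.hold(0.1)
    print("opening",telemetry.current_opening(),"F",telemetry.current_wrist_force())
    r.move_l(np.r_[xy,ZT],None,0.15); r.hold(0.1)
    print("lifted opening",telemetry.current_opening(),"F",telemetry.current_wrist_force())
    return True
def place(xy,z=ZG+0.0005):
    r.move_l(np.r_[xy,z+0.02],None,0.15)
    hit=r.move_l(np.r_[xy,z],None,0.04,guard=5)
    print("place hit",hit,telemetry.current_ee_pos())
    gripper_to(0.094); r.hold(0.1)
    r.move_l(np.r_[xy,ZT],None,0.15)
E
python3 - <<'E'
from h import *
xy=np.array([0.4775,-0.1075])
y=go(np.r_[xy,ZT],np.radians(253))
print(pick(xy))
e=[0.566,0.107]
print(np.degrees(go(np.r_[e,ZT],np.radians(5+90))))
im=vision.snapshot("wrist"); cv2.imwrite("pics/w2.png",im[:,:,::-1])
print(telemetry.current_opening(),telemetry.current_t())
E
```

```text
opening 0.059639168210327796 F [-0.39335165  0.48641643  2.42729409]
lifted opening 0.05978420672785314 F [-0.02393814  0.21491509 -1.09429093]
True
275.0
0.05990916891160125 7.7333
```

View pics/w2.png

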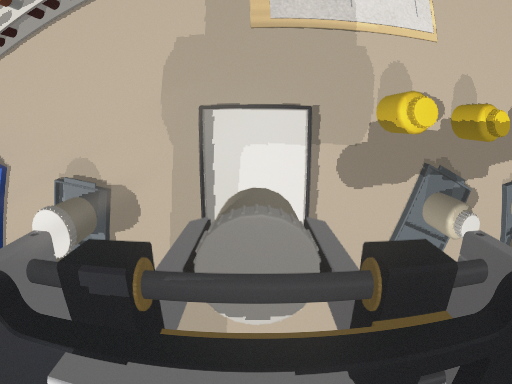

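```bash
python3 - <<'E'
from h import *
place([0.566,0.107])
# to round in R
xy=[0.576,-0.316]
go([0.576,-0.316,0.2],np.radians(108),0.35)
im=vision.snapshot("wrist"); cv2.imwrite("pics/w3.png",im[:,:,::-1])
for n in ["round_a_c","tray_1","jar_a_c"]:
    for d in models.mark_of(n,"wrist"): print(n,np.round(d["at"],3),round(d["score"],2))
print(telemetry.current_t())
im=vision.snapshot("top"); cv2.imwrite("pics/t3.png",im[:,:,::-1])
E
```

```text
place hit True [0.56533142 0.10685272 0.04297373]
round_a_c [ 0.573 -0.317  0.044] 0.81
tray_1 [ 0.534 -0.33   0.002] 0.88
tray_1 [ 0.525 -0.121  0.001] 0.58
12.6833
```

View pics/w3.png

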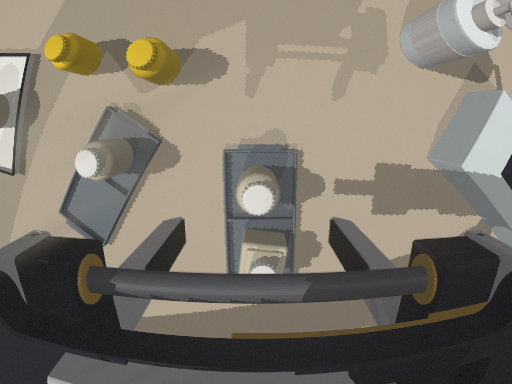

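View pics/t3.png

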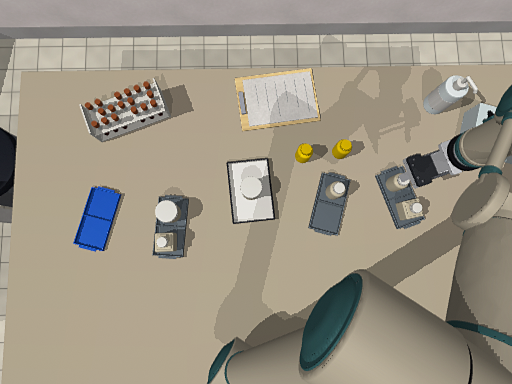

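```bash
python3 - <<'E'
from h import *
p=proj_plane("wrist",[[258,199.5]],.083)[0]
print(p, proj_plane("wrist",[[224,150],[296,150]],.012))
xy=(p+np.array([0.574,-0.316]))/2; print(xy)
go(np.r_[xy,ZT],np.radians(108))
if pick(xy):
    t=[0.4795,-0.1105]
    print(np.degrees(go(np.r_[t,ZT],np.radians(253))))
    im=vision.snapshot("wrist"); cv2.imwrite("pics/w4.png",im[:,:,::-1])
print(telemetry.current_t())
E
```

```text
[ 0.57434289 -0.31615948] [[ 0.60141622 -0.26632624]
 [ 0.62729189 -0.3453632 ]]
[ 0.57417145 -0.31607974]
opening 0.04541141863948508 F [-0.03968864  0.52645148 -0.66527999]
lifted opening 0.0459571496150923 F [-0.37935446  0.53086639 -1.92510971]
253.0
17.375
```

View pics/w4.png

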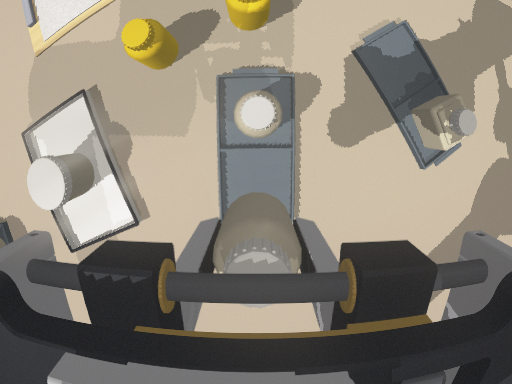

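```bash
python3 - <<'E'
from h import *
place([0.4795,-0.1105])
print(np.degrees(go([0.40,0.35,0.22],np.radians(86),0.4)))
im=vision.snapshot("wrist"); cv2.imwrite("pics/w5.png",im[:,:,::-1])
for n in ["square_a_c","tray_1"]:
    for d in models.mark_of(n,"wrist"): print(n,np.round(d["at"],3),round(d["score"],2))
print(telemetry.current_t())
im=vision.snapshot("top"); cv2.imwrite("pics/t5.png",im[:,:,::-1])
E
```

```text
place hit True [ 0.47889819 -0.11024225  0.04288713]
move_l failed the arm cannot follow that straight line within its joint ranges
86.0
square_a_c [0.423 0.347 0.041] 0.8
square_a_c [0.463 0.336 0.   ] 0.55
tray_1 [ 0.465  0.338 -0.002] 0.85
tray_1 [ 0.496  0.551 -0.002] 0.85
23.175
```

View pics/w5.png

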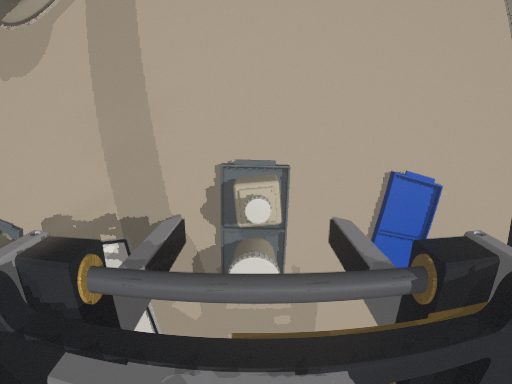

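View pics/t5.png

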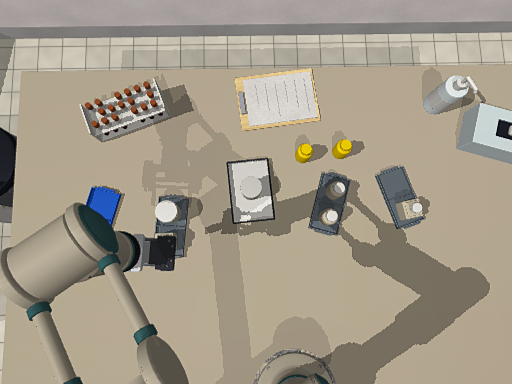

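```bash
python3 - <<'E'
from h import *
im=cv2.imread("pics/w5.png")[155:235,215:300]
cv2.imwrite("pics/c5.png",cv2.resize(im,None,fx=8,fy=7.4,interpolation=cv2.INTER_CUBIC)[:,:])
print(proj_plane("wrist",[[257.5,210]],.079))
E
```

```text
[[0.41866354 0.34913219]]
```

View pics/c5.png

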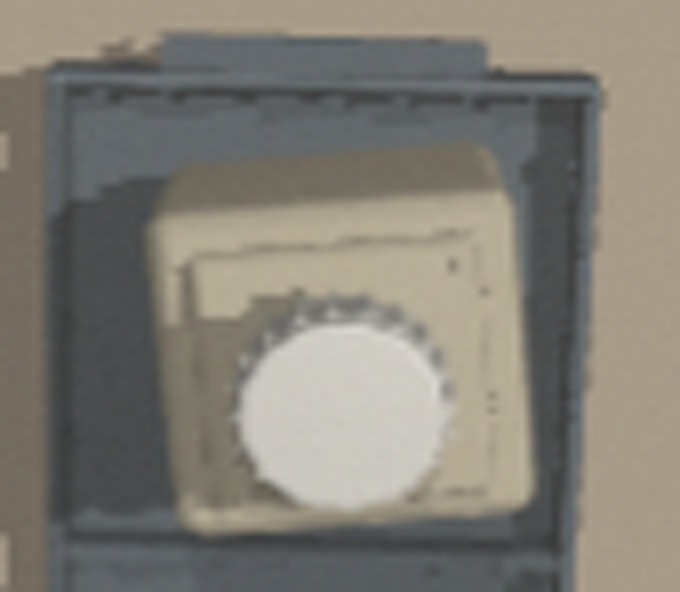

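```bash
python3 - <<'E'
from h import *
c=np.array([[150,215],[512,190],[535,500],[185,530]])/[8,7.4]+[215,155]
w=proj_plane("wrist",c,.053)
print(w,w.mean(0))
for i in range(4):
    d=w[(i+1)%4]-w[i]; print(np.linalg.norm(d),np.degrees(np.arctan2(d[1],d[0])))
E
```

```text
[[0.39462765 0.32468997]
 [0.39440079 0.37455876]
 [0.44286401 0.37525403]
 [0.44415374 0.32522413]] [0.41901155 0.34993172]
0.04986930446033168 90.26064623217069
0.04846820395345779 0.8219308845138179
0.05004652285984247 -88.52328800327834
0.049528966533005314 -179.38206580508273
```

```bash
python3 - <<'E'
from h import *
xy=np.array([0.419,0.3495])
print(np.degrees(go(np.r_[xy,ZT],np.radians(90.7))))
if pick(xy,0.042):
    t=[0.5738,-0.318]
    # intermediate way-point so the path stays high and clear
    go([0.45,0.0,0.2],np.radians(90),0.4)
    print(np.degrees(go(np.r_[t,ZT],np.radians(108),0.4)))
    im=vision.snapshot("wrist"); cv2.imwrite("pics/w6.png",im[:,:,::-1])
print(telemetry.current_opening(),telemetry.current_t())
E
```

```text
90.7
opening 0.05176780170876751 F [ 0.09954284 -1.00240995  0.87735368]
lifted opening 0.05194693995721399 F [-0.15407752  0.51580489 -0.2455528 ]
move_l failed the arm cannot follow that straight line within its joint ranges
288.0
0.05207833849234599 30.0083
```

View pics/w6.png

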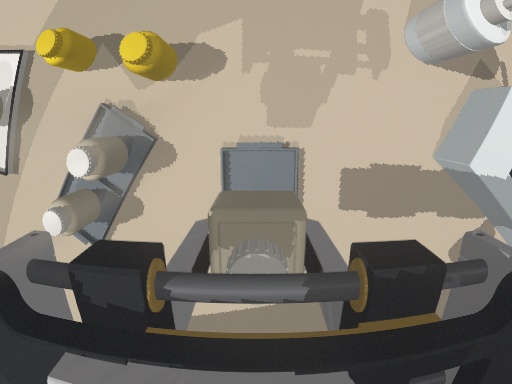

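```bash
python3 - <<'E'
from h import *
place([0.5738,-0.318],0.0425)
print(np.degrees(go([0.566,0.107,0.2],np.radians(95),0.4)))
im=vision.snapshot("wrist"); cv2.imwrite("pics/w7.png",im[:,:,::-1])
for n in ["jar_a_c"]:
    for d in models.mark_of(n,"wrist"): print(n,np.round(d["at"],3),round(d["score"],2))
print(telemetry.current_t())
E
```

```text
place hit True [ 0.57327154 -0.31771305  0.0419554 ]
275.0
34.8333
```

View pics/w7.png

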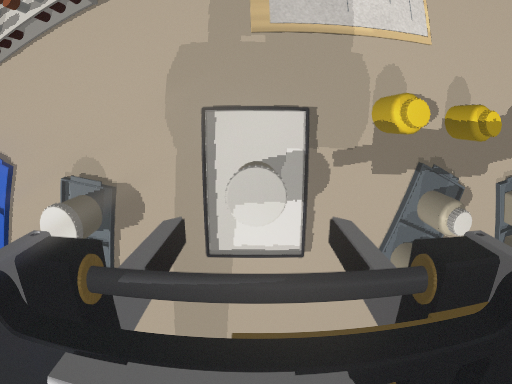

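```bash
python3 - <<'E'
from h import *
p=proj_plane("wrist",[[256.5,194]],.075)[0]; print(p)
xy=p
go(np.r_[xy,ZT],np.radians(95))
if pick(xy,0.044):
    t=[0.4246,0.341]
    print(np.degrees(go(np.r_[t,ZT],np.radians(86),0.3)))
    im=vision.snapshot("wrist"); cv2.imwrite("pics/w8.png",im[:,:,::-1])
print(telemetry.current_opening(),telemetry.current_t())
E
```

```text
[0.56718845 0.10603268]
opening 0.05966102458597015 F [-1.15773438  0.22462785  1.56911137]
lifted opening 0.05963880541158889 F [-0.02733289  0.46892456 -0.67146706]
86.0
0.05927356714206454 41.5167
```

View pics/w8.png

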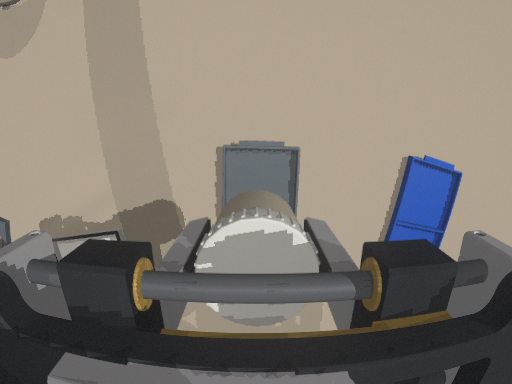

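```bash
python3 - <<'E'
from h import *
place([0.4246,0.341],0.0445)
r.move_to([0.25,0.1,0.35],quat_down(best_yaw([0.25,0.1,0.35],0)[0]))
r.hold(0.3)
a=vision.snapshot("top")[:,:,::-1]; b=vision.snapshot("scene")[:,:,::-1]
f=lambda im,x,y,w,h:cv2.resize(im[y:y+h,x:x+w],(390,290),interpolation=cv2.INTER_CUBIC)
cv2.imwrite("pics/crop9.png",np.vstack([np.hstack([f(a,300,150,134,100),f(a,140,150,134,100)]),np.hstack([f(b,90,150,134,100),f(b,220,130,134,100)])]))
print(telemetry.current_t(),telemetry.current_opening())
E
```

```text
place hit True [0.42406282 0.34054206 0.04398335]
46.5833 0.09395596420718068
```

View pics/crop9.png

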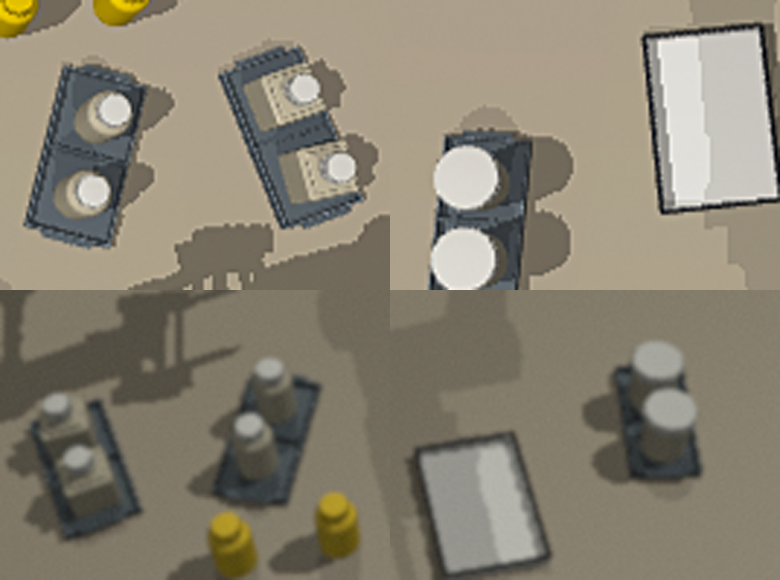

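All six stand upright, paired by kind, one in each cell, and the enamel tray is empty.

```bash
python3 -c "
from h import *
r.sign_off(); print(telemetry.current_t())"
```

```text
the job is handed in; nothing more can be done
the job is handed in; nothing more can be done
```

The job is done and handed in. Each grey tray now holds two containers of the same kind, and the enamel tray is empty again.

I made four moves, in this order:
1. The jar from the middle tray (x 0.52, y −0.12) went into the enamel tray to make room.
2. The round bottle from the right tray (x 0.53, y −0.33) went to the middle tray.
3. The square bottle from the left tray (x 0.47, y 0.34) went to the right tray.
4. The jar from the enamel tray went to the left tray.

The left tray now holds the jars, the middle one the round bottles and the right one the square bottles. I did not touch the yellow bottles or the blue tray.

**Final check:** at 46.6 s, with the gripper open and clear, the top and scene pictures showed all six containers upright, one per cell. I judged this by eye from enlarged crops and did not measure the final positions.

**What disagreed:**
- The network often reported only one of two alike containers, and it missed the jar twice in the wrist view. I took the grasp positions from the wrist pictures instead.
- Both times, the jar was gripped on its 60 mm lid rather than its 56 mm body. It held without slipping.
- Two straight-line moves could not be planned and were done as joint moves.

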